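Set, lock and open the air for the spray cabinet

TASK

Set the compressed air for the dye spray cabinet: pull the black regulator knob up to unlock it, turn it until the gauge's black needle points into the green sector, and push the knob fully back down to lock it. Then open the shut-off valve by swinging its red lever round fully, until it lies in line with the pipe. Leave the cups, the jug and the funnel standing where they are, and let go of everything at the end.

Things in the scene. Friction and masses are not known exactly. Their poses are not given: they have to be found in the camera images.
- air_unit: Compressed-air station fixed to the bench, along its y axis. Origin: centre of the underside of its 75 x 400 mm base plate, on the bench; z up. At x = 0: riser pipe at y -175 mm, grey regulator (52 mm cube) with knob at -97.5, face-up gauge (82 mm across, top 163 mm up) at +12.5, valve at +97.5, riser +175. Pipe 118 mm up. Only knob, its neck and lever stand above 163 mm.
- knob_grip (a point): Point on the vertical axis of the black regulator knob, about half way up. The knob is an upright ribbed cylinder, 44 mm across and 42 mm high; its underside is 24 mm below this point, its flat top 18 mm above (pushed in: underside 168 mm, top 210 mm above the bench), on a neck 34 mm across. The point rises with the knob.
- knob_pull (a joint): How far the knob is pulled up, m: 0 = fully in, its locking teeth meshed (cannot be turned, a little play); 0.008 = out at its stop, free to turn, an orange ring showing under it. It slides stiffly (about 4 N, up to 10 N over the teeth) and stays where it is left. As it is pushed in, the 24 pointed teeth may turn it by up to 0.13 rad into the nearest gap.
- knob_turn (a joint): Angle of the knob, rad, growing clockwise seen from above (raises the pressure), range 0 to 11.78. When out it turns against about 0.05 N m of friction and stays where it is left; it can be let go and gripped again for a further stroke.
- needle (a joint): Angle of the gauge's black needle on the white dial, rad, growing clockwise seen from above from the zero of the scale; range 0 to 4.71. It follows the knob: needle = 0.4 x knob_turn. At the start it always stands below the green sector, by 0.4 to 1.2 rad of needle.
- band (a joint): Angle of the middle of the green sector on the dial, in the same sense and from the same zero as the needle, rad. The sector reaches 0.18 rad to either side. It stays fixed during a run.
- needle_tip (a point): The tip of the black needle, 34 mm from the dial's centre; its x axis points outward along the needle.
- band_mid (a point): The middle of the green sector, 31.5 mm from the dial's centre; its x axis points outward along the radius.
- valve (a joint): Angle of the red valve lever, rad: 0 = shut, lever square to the pipe and pointing along +x of air_unit; grows anticlockwise seen from above to 1.57 = fully open, lever in line with the pipe, pointing along +y of air_unit (at a stop). It resists with about 0.15 N m (2 to 3 N at the end) and stays where it is left.
- lever_end (a point): Point on the centre line of the red lever, 75 mm out from the valve's vertical axis. The lever is a level bar 15 mm wide and 12 mm high, 166 to 178 mm above the bench; it ends 13 mm beyond this point, the red grip begins 51 mm inward of it. Under it and 30 mm to its sides there is free room down to 135 mm above the bench.
- cup_a: Clear open plastic cup, 90 mm across the rim, 75 mm high, stands loose on the bench. Origin: centre of its underside. Leave it.
- cup_b: A second such cup. Origin: centre of its underside. Leave it.
- jug: White plastic jug, 72 mm across and 100 mm high with a handle at its +y side, loose. Origin: centre of its underside. Leave it.
- funnel: Beige plastic funnel standing mouth down, 100 mm across, 105 mm high, loose. Origin: centre of its mouth, on the bench. Leave it.

How it is judged (in metres and radians):
On the way, in this order (a step that is already met when the one before it is completed fails the run):
1. the knob is pulled up out of its lock (value of joint knob_pull above 0.006 m), for 0.2 s.
2. with the knob out, it is turned until the needle points into the green sector (value of joint knob_pull above 0.006 m and angle between the x axis of needle_tip and the x axis of band_mid, either way round below 0.2 rad), for 0.2 s.
3. the knob is pushed fully in, with the needle still in the green sector (value of joint knob_pull below 0.0015 m and angle between the x axis of needle_tip and the x axis of band_mid, either way round below 0.2 rad), for 0.2 s.
4. the valve lever is swung fully open, in line with the pipe (value of joint valve above 1.42 rad), for 0.2 s.
At the end, for the whole second after the job is handed in: The knob is fully in (within 1.5 mm), the needle points into the green sector (within 0.2 rad of its middle), and the valve lever lies in line with the pipe (within 0.15 rad of its open stop) (all of step 3 and value of joint valve above 1.42 rad); the robot touches nothing.
It fails at once if a cup, the jug or the funnel is moved by more than 30 mm or tipped (distance of any of cup_a, cup_b, jug, funnel from where it was at the start of the episode above 0.03 m or angle between any of cup_a, cup_b, jug, funnel's own z axis and vertical above 0.5 rad).
It also fails if it takes over 67 s, if anything falls off the work surface, if the arm or the gripper's body presses on something with over 40 N, if the wrist force passes 120 N, or if a joint passes its speed limit or range.

ROBOT

A 6-joint arm with a two-finger parallel gripper is mounted at the origin on the work surface. World frame = base frame: x ahead of the robot, y to its left, z up, the work surface at z = 0. Lengths are in mm, angles in rad, forces in N, time in s.
With the tool pointing down it reaches from about 300 to 775 mm from the base axis. Payload 14.6 kg.
Tool frame: the origin (TCP) lies between the finger pads; the fingertips stand 11 mm ahead of it and the grasp point (between the pads) lies 8 mm behind it; z points along the fingers, y is the direction in which the jaws open and shut (so a half turn about z gives the same grasp; the last joint's range is limited). The gripper opens to 94 mm and grips with 3 to 60 N. Pads are 16 mm wide; open, the fingers measure 119 mm over their backs; the gripper's body (75 mm by 177 mm) begins 78 mm behind the grasp point.
Start: joints at [-1.253, 0.3, 1.521, -0, 1.321, -0.067], TCP at [206.448, -509.773, 185.846] pointing down, gripper open.
Joint ranges: [-3.03, 3.03], [-0.79, 2.21], [0.23, 2.52], [-1.04, 4.18], [0, 3.07], [-2.55, 2.55]. Speed limits (rad/s): [2.22, 2.22, 2.57, 3.14, 3.14, 3.14].

INTERFACE

Orientations are given as [roll, pitch, yaw] about the fixed x, y, z axes, in that order (R = Rz(yaw) Ry(pitch) Rx(roll)).
In Python, from cell import * gives the robot as it stands.
- The arm moves only by the tool arm_command, never from a script. Its argument "deltas" is a list of rows, each an object with "xyz": the shift along the world's x, y, z in m, a list of three; "turn": the turn, a rotation vector about the world's x, y, z in rad, a list of three. A call has 1 to 12 rows; each row shifts and turns the commanded pose from where the row before left it; what a row does not reach is not made up. A row lasts 1/8 s, in which the tool goes at most 62.5 mm and 10.7 degrees, less where a joint would pass 70% of its speed; a pose out of reach is approached as far as the arm can. A call with a gripper value outside its range is refused whole. "gripper" is the closure, from 0 (fully open) to 1 (shut), set as the call begins (left out, the last holds). The fingers move at their own pace and stop on an object; "force" is the grip in N (left out, the last holds). Time passes only in rows, so rows that do not move let the fingers close. It gives the time, the measured TCP pose, the force and the opening at its end, in the units of the state.
- read_state(): the state, without advancing time (a new reading comes with each control period).
- camera(name): name is "side" or "top"; returns a dict with "color" (420x560x3 uint8, red, green, blue), "fx", "fy", "cx", "cy" (pixels), "rvec" (rotation vector, rad) and "tvec" (3), from world to camera coordinates, as OpenCV has them. Camera axes: x right, y down, z forward; pixel columns grow to the right and rows downward; lengths in mm; the calibration is good to about 2 mm. A picture is of the moment at which its call begins. There is no depth.
- sign_off(): hands the job in, once; it reports no verdict.
The state is a dict: "clock": time; "joints": joint angles; "qd": joint speeds; "effort": joint torques, N m; "eef_pos": TCP position; "eef_rot": TCP orientation; "wrist_force": force on the tool from outside, world axes, zero at the start; "moment": the same for the moment, N m; "finger_gap": finger opening in mm.
Only numpy, scipy, OpenCV 4.12 (cv2) and the standard library are available. Lean on these libraries where they do the work, as an engineer would, in place of code of your own. Each camera call takes 0.05 s, during which the arm holds its last target.

## Working session

There is one attempt and no reset: what is moved stays moved. The work goes in short steps, Python scripts to look and compute and a tool call to move; the robot and the scene stay as the last step left them, time stands still between calls to the robot, and variables do not carry over. Pictures are saved under pics/ and viewed, and the job is handed in when it is done.

Besides the shell and the picture viewer there is one more tool, called after "Request:" as name(argument=value, ...) on one line, values as JSON. arm_command: Moves the arm, as the interface text tells. Its arguments: {"type":"object","properties":{"deltas":{"type":"array","items":{"type":"object","properties":{"xyz":{"type":"array","items":{"type":"number"}},"turn":{"type":"array","items":{"type":"number"}}}}},"gripper":{"type":"number"},"force":{"type":"number"}},"required":["deltas"]}

```bash
mkdir -p pics; cat > h.py <<'E'
from cell import *
import numpy as np, cv2
def snap(n,f):
    c=camera(n); cv2.imwrite('pics/'+f,c['color'][:,:,::-1]); np.save('pics/'+f[:-4]+'.npy',c,allow_pickle=True); return c
def load(f): return np.load('pics/'+f+'.npy',allow_pickle=True).item()
def ray(c,u,v,z):
    R=cv2.Rodrigues(np.array(c['rvec'],float))[0]; t=np.array(c['tvec'],float).ravel()
    o=-R.T@t; d=R.T@np.array([(u-c['cx'])/c['fx'],(v-c['cy'])/c['fy'],1])
    return o+d*(z-o[2])/d[2]
def proj(c,p):
    R=cv2.Rodrigues(np.array(c['rvec'],float))[0]; q=R@np.array(p,float)+np.array(c['tvec'],float).ravel()
    return np.array([c['fx']*q[0]/q[2]+c['cx'],c['fy']*q[1]/q[2]+c['cy']])
E
python3 - <<'E'
from h import *
for n in('side','top'):
    c=snap(n,n+'0.png'); R=cv2.Rodrigues(np.array(c['rvec'],float))[0]; print(n,c['fx'],-R.T@np.array(c['tvec']).ravel(),R[2])
print(read_state())
E
```

```text
side 437.26097336850825 [400.87051346 492.02897288 634.28792404] [ 0.19752717 -0.68861404 -0.69770604]
top 452.35655183143433 [451.82908838 -19.67642439 803.54941078] [ 0.14068712  0.02771238 -0.98966618]
{'clock': 0.1, 'joints': array([-1.25258677e+00,  3.00387036e-01,  1.52152925e+00, -2.40986771e-05,
        1.32071231e+00, -6.66180662e-02]), 'qd': array([ 9.35847051e-05, -1.04892857e-03, -8.91931664e-04,  2.37680449e-03,
        1.18213233e-03,  9.45482710e-04]), 'effort': array([ 1.44274949e-03, -5.32648516e+01, -3.53283012e+01,  7.10045197e-02,
        2.35166081e-02, -4.26889824e-05]), 'eef_pos': array([ 206.36863963, -509.53077078,  185.35438334]), 'eef_rot': array([-3.14055745e+00, -4.56704074e-05,  3.84833580e-01]), 'wrist_force': array([-0.36753915, -0.4647188 , -0.1891505 ]), 'moment': array([ 0.00385384, -0.01450771,  0.01632342]), 'finger_gap': 93.64835912139984}
```

View pics/top0.png

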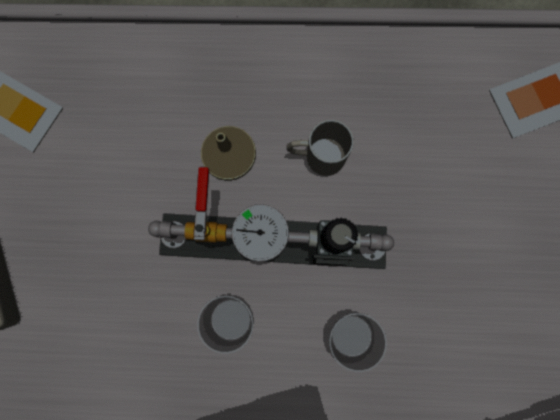

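View pics/side0.png

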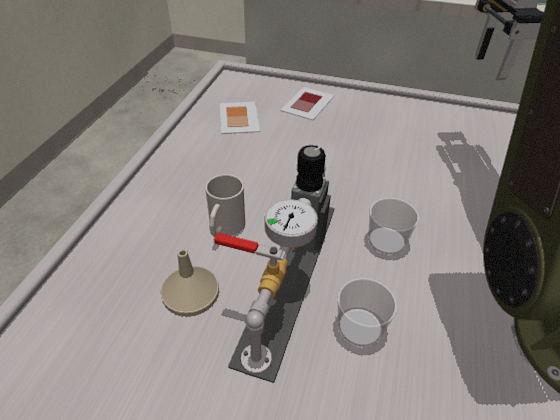

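The top view has image up as +x and left as +y. The gauge is near (261,233), the knob near (341,236), the red lever at (203,190) and the green band at (248,214). The cups are below, and the funnel and jug above. Next I'll zoom in and measure.

```bash
python3 - <<'E'
from h import *
c=load('top0');im=c['color'][:,:,::-1]
k=cv2.resize(im[190:280,150:400],None,fx=3.2,fy=3.2,interpolation=cv2.INTER_CUBIC)
k=cv2.convertScaleAbs(k,alpha=1.6,beta=10)
cv2.imwrite('pics/z0.png',k)
hsv=cv2.cvtColor(im,cv2.COLOR_BGR2HSV)
def cen(m,s):
    n,l,st,ce=cv2.connectedComponentsWithStats(m)
    for i in range(1,n):
        if st[i,4]>15: print(s,st[i],ce[i])
g=cv2.inRange(hsv,(45,120,60),(75,255,255));cen(g,'green')
r=cv2.inRange(hsv,(0,180,60),(5,255,255))|cv2.inRange(hsv,(175,180,60),(180,255,255));cen(r,'red')
w=cv2.inRange(hsv,(0,0,140),(180,60,255));w[:190]=0;w[280:]=0;w[:,:225]=0;w[:,295:]=0;cen(w,'white')
cs,_=cv2.findContours(w,0,2);b=max(cs,key=len);print(cv2.minEnclosingCircle(b),cv2.fitEllipse(cv2.convexHull(b)))
pts=np.argwhere(r>0)[:,::-1];print(cv2.minAreaRect(pts.astype(np.float32)))
y=cv2.inRange(hsv,(10,130,60),(25,255,255));cen(y,'brass')
E
```

```text
green [242 210  10   9  55] [246.90909091 214.21818182]
red [196 167  13  44 410] [201.94878049 188.77560976]Traceback (most recent call last):
  File "<stdin>", line 14, in <module>
ValueError: max() iterable argument is empty
```

View pics/z0.png

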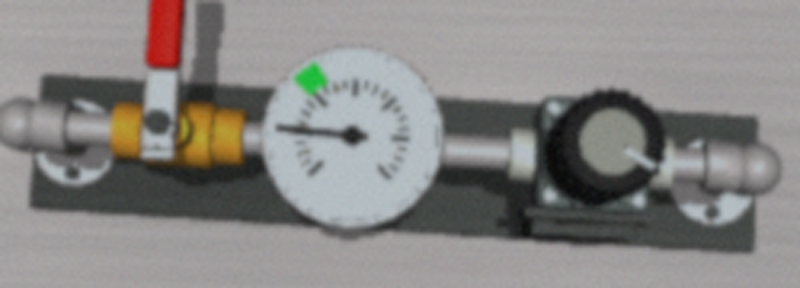

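The enlarged view shows the dial centre at about crop (354,137), the needle tip at (279,128), green at (311,78), the knob cap at (612,142) and the valve axis at (157,122). Next I'll convert these to world coordinates.

```bash
python3 - <<'E'
from h import *
c=load('top0');s=load('side0')
def P(x,y,z): return ray(c,150+(x+.5)/3.2-.5,190+(y+.5)/3.2-.5,z)
d=P(354,137,160);t=P(279,128,160);g=P(311,78,160);k=P(612,142,210);v=P(157,122,178)
print('dial',d,'tip r',np.linalg.norm(t-d),'green r',np.linalg.norm(g-d));print('knob',k,'valve',v, 'sep',np.linalg.norm((k-d)[:2]),np.linalg.norm((v-d)[:2]),np.linalg.norm((k-v)[:2]))
a=lambda p:np.arctan2(*(p-d)[1::-1]); print('needle->band cw', a(t)-a(g))
cs=[P(x,y,6) for x,y in((40,75),(755,118),(752,252),(30,207))]
m=sum(cs)/4;print('base',m,[np.linalg.norm(cs[i]-cs[(i+1)%4]) for i in range(4)])
ax=((cs[0]-cs[1])+(cs[3]-cs[2]))[:2];ax/=np.linalg.norm(ax);yaw=np.arctan2(-ax[0],ax[1]);print('yaw',yaw)
vv=(v-k)[:2];print('yaw kv',np.arctan2(-vv[0],vv[1]))
for n,o in(('knob',-97.5),('dial',12.5),('valve',97.5)): print(n,m[:2]+ax*o)
for p in(k,d,v): print(proj(s,p))
im=s['color'][:,:,::-1]
cv2.imwrite('pics/z1.png',cv2.convertScaleAbs(cv2.resize(im[130:290,190:350],None,fx=3.7,fy=3.7,interpolation=cv2.INTER_CUBIC),alpha=1.1))
for n,(u,w),z in(('cupA',(352,341),37),('cupB',(227,322),37),('jug',(329,148),50),('fun',(229,153),0)): print(n,ray(c,u,w,z))
E
```

```text
dial [507.06746742  20.71209938 160.        ] tip r 33.84025651456529 green r 32.95950139458391
knob [503.48731697 -88.23457412 210.        ] valve [509.82534877 105.7075123  178.        ] sep 109.00548217140351 85.04014420611817 194.04562229074114
needle->band cw 0.8173758444437081
base [506.803207     9.30003834   6.        ] [np.float64(397.6141481270301), np.float64(73.19470047483716), np.float64(396.40424778012465), np.float64(73.53711030924487)]
yaw -0.034552536039457356
yaw kv -0.0326683963124029
knob [503.43500503 -88.14176591]
dial [507.23502777  21.79257735]
valve [510.17140897 106.74184259]
[313.18903963 152.27726588]
[292.72612122 218.17639691]
[275.51784667 249.61130318]
cupA [ 343.59208712 -127.75028145   37.        ]
cupB [367.57563778  78.6627395   37.        ]
jug [664.3416696  -85.20903344  50.        ]
fun [665.0886938   92.94643004   0.        ]
```

View pics/z1.png

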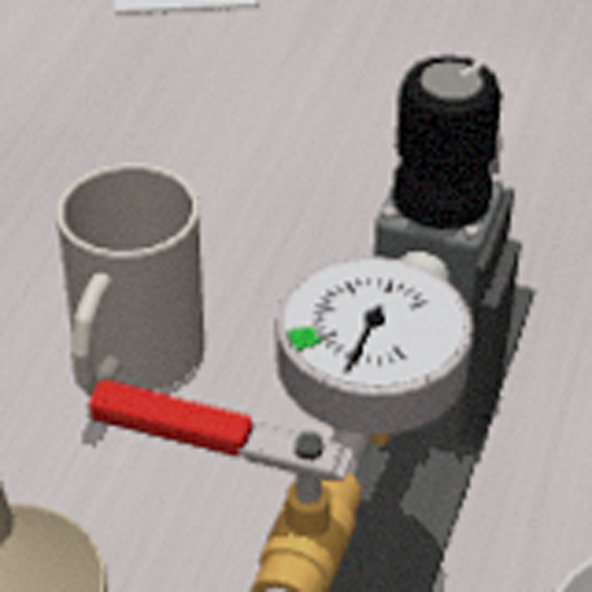

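Measurements agree with the given sizes:

| Item | Value |
|---|---|
| Knob position | (503.4, -88.2) |
| Station yaw | -0.034 |
| Valve axis | (510, 106) |
| Needle to band | +0.82 rad, which is about 2.04 rad of knob |

I'll move above the knob, starting from yaw of about 1.4 so one stroke fits within the wrist range.

Request:
arm_command(deltas=[{"xyz": [0.02,0.03,0.02],"turn": [0,0,0.085]},{"xyz": [0.025,0.035,0.02],"turn": [0,0,0.085]},{"xyz": [0.025,0.035,0.02],"turn": [0,0,0.085]},{"xyz": [0.025,0.035,0.01],"turn": [0,0,0.085]},{"xyz": [0.025,0.035,0],"turn": [0,0,0.085]},{"xyz": [0.025,0.035,0],"turn": [0,0,0.085]},{"xyz": [0.025,0.035,0],"turn": [0,0,0.085]},{"xyz": [0.025,0.036,0],"turn": [0,0,0.085]},{"xyz": [0.025,0.036,0],"turn": [0,0,0.085]},{"xyz": [0.025,0.036,0],"turn": [0,0,0.085]},{"xyz": [0.027,0.036,0],"turn": [0,0,0.085]},{"xyz": [0.025,0.037,0],"turn": [0,0,0.085]}], gripper=0)

```text
clock: 1.6
eef_pos: [504.1, -87.4, 255.6]
eef_rot: [-3.141, -0.0, 1.408]
wrist_force: [0.2, 0.1, 0.2]
finger_gap: 93.8
```

Request:
arm_command(deltas=[{},{}])

```text
validation failed for argument at $.de...
```

Request:
arm_command(deltas=[{"xyz": [-0.0007,-0.0008,-0.02]},{"xyz": [0,0,-0.02]},{"xyz": [0,0,-0.02]},{"xyz": [0,0,-0.0115]},{"xyz": [0,0,0]}])

```text
validation failed for argument at $.de...
```

```bash
python3 - <<'E'
from h import *
a=snap('top','t1.png');b=snap('side','s1.png')
print(read_state()['eef_pos'])
k=cv2.hconcat([cv2.resize(a['color'][170:300,260:400,::-1],(400,371)),cv2.resize(b['color'][90:220,240:380,::-1],(400,371))])
cv2.imwrite('pics/z2.png',k)
E
```

```text
[504.63714612 -85.97026874 255.17859769]
```

View pics/z2.png

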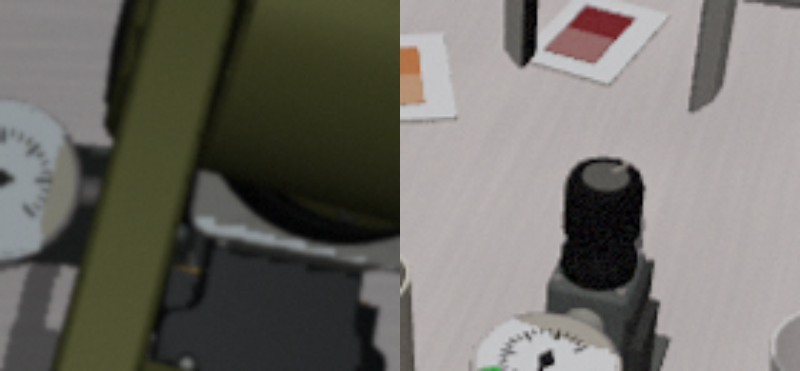

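The picture shows the open fingers straddling the knob in the side view, still about 70 mm above it. The last move was refused because each row needs a turn.

Request:
arm_command(deltas=[{"xyz": [0,0,-0.02],"turn": [0,0,0]},{"xyz": [0,0,-0.02],"turn": [0,0,0]},{"xyz": [0,0,0],"turn": [0,0,0]},{"xyz": [0,0,0],"turn": [0,0,0]}])

```text
clock: 2.2
eef_pos: [503.6, -89.1, 216.7]
eef_rot: [3.141, 0.0, 1.404]
wrist_force: [-0.6, 0.8, -0.1]
finger_gap: 94.2
```

```bash
python3 - <<'E'
from h import *
for i in range(3):
    print(read_state()['eef_pos'],read_state()['eef_rot']); camera('side')
E
```

```text
[503.57019852 -89.11454118 216.66152824] [3.14078441e+00 1.09819190e-04 1.40424515e+00]
[503.68150793 -89.06927802 216.77956539] [3.14036148e+00 1.49118759e-04 1.40435869e+00]
[503.67586557 -89.00873192 216.74635608] [3.14032299e+00 9.09186117e-05 1.40447111e+00]
```

Settled at (503.6, -89.0, 216.7). I'll go down 33 mm with a 0.8 mm y correction, then close gently.

Request:
arm_command(deltas=[{"xyz": [0,0.0008,-0.011],"turn": [0,0,0]},{"xyz": [0,0,-0.011],"turn": [0,0,0]},{"xyz": [0,0,-0.0105],"turn": [0,0,0]},{"xyz": [0,0,0],"turn": [0,0,0]},{"xyz": [0,0,0],"turn": [0,0,0]}])

```text
clock: 2.98
eef_pos: [503.6, -88.0, 183.6]
eef_rot: [3.141, 0.0, 1.405]
wrist_force: [0.4, 0.0, -0.0]
finger_gap: 93.9
```

Request:
arm_command(deltas=[{"xyz": [0,0,0],"turn": [0,0,0]},{"xyz": [0,0,0],"turn": [0,0,0]},{"xyz": [0,0,0],"turn": [0,0,0]},{"xyz": [0,0,0],"turn": [0,0,0]},{"xyz": [0,0,0],"turn": [0,0,0]},{"xyz": [0,0,0],"turn": [0,0,0]},{"xyz": [0,0,0],"turn": [0,0,0]},{"xyz": [0,0,0],"turn": [0,0,0]}], gripper=1, force=30)

```text
clock: 3.98
eef_pos: [504.0, -88.1, 183.6]
eef_rot: [3.14, 0.0, 1.405]
wrist_force: [5.5, -0.9, 0.2]
finger_gap: 42.7
```

Request:
arm_command(deltas=[{"xyz": [0.0003,0,0.002],"turn": [0,0,0]},{"xyz": [0,0,0.002],"turn": [0,0,0]},{"xyz": [0,0,0.002],"turn": [0,0,0]},{"xyz": [0,0,0.002],"turn": [0,0,0]},{"xyz": [0,0,0],"turn": [0,0,0]},{"xyz": [0,0,0],"turn": [0,0,0]},{"xyz": [0,0,0],"turn": [0,0,0]}])

```text
clock: 4.85
eef_pos: [504.0, -88.1, 191.3]
eef_rot: [3.141, 0.0, 1.405]
wrist_force: [4.9, -1.1, -3.2]
finger_gap: 43.2
```

```bash
python3 - <<'E'
from h import *
b=snap('side','s2.png')
s=read_state();print(s['eef_pos'],s['wrist_force'],s['finger_gap'])
cv2.imwrite('pics/z3.png',cv2.resize(b['color'][110:260,220:370,::-1],(600,600),interpolation=cv2.INTER_CUBIC))
E
```

```text
[503.97866538 -88.06926504 191.26478341] [ 4.54517154 -1.40137432 -3.18425002] 42.75056505716174
```

View pics/z3.png

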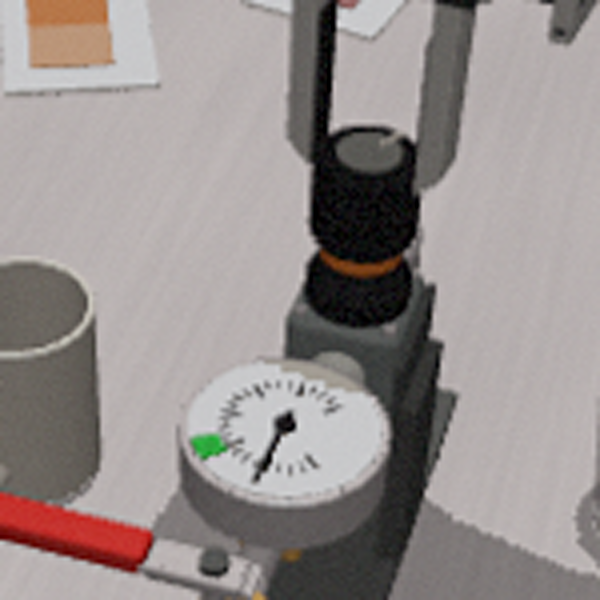

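The orange ring is visible below the knob at crop (360,262), so it is out, having risen 7.7 mm. I'll turn clockwise (negative z) by 1.0 rad and check for slip.

Request:
arm_command(deltas=[{"xyz": [0,0,0.0005],"turn": [0,0,-0.1]},{"xyz": [0,0,0],"turn": [0,0,-0.1]},{"xyz": [0,0,0],"turn": [0,0,-0.1]},{"xyz": [0,0,0],"turn": [0,0,-0.1]},{"xyz": [0,0,0],"turn": [0,0,-0.1]},{"xyz": [0,0,0],"turn": [0,0,-0.1]},{"xyz": [0,0,0],"turn": [0,0,-0.1]},{"xyz": [0,0,0],"turn": [0,0,-0.1]},{"xyz": [0,0,0],"turn": [0,0,-0.1]},{"xyz": [0,0,0],"turn": [0,0,-0.1]},{"xyz": [0,0,0],"turn": [0,0,0]},{"xyz": [0,0,0],"turn": [0,0,0]}])

```text
clock: 6.4
eef_pos: [503.9, -88.0, 191.6]
eef_rot: [-3.142, -0.0, 0.405]
wrist_force: [5.0, -0.4, -4.3]
finger_gap: 42.8
```

```bash
python3 - <<'E'
from h import *
a=snap('top','t3.png');b=snap('side','s3.png')
s=read_state();print(s['eef_pos'],s['wrist_force'],s['finger_gap'],s['joints'])
k=cv2.hconcat([cv2.resize(a['color'][190:280,210:300,::-1],(400,400),interpolation=cv2.INTER_CUBIC),cv2.resize(b['color'][140:270,240:370,::-1],(400,400),interpolation=cv2.INTER_CUBIC)])
cv2.imwrite('pics/z4.png',k)
E
```

```text
[503.86449572 -87.92967776 191.62227014] [ 3.76503667 -1.99996498 -4.27290455] 42.995459035369976 [-2.44494358e-01  2.09165179e-01  1.62098714e+00  1.91438774e-04
  1.31131090e+00  9.21438113e-01]
```

View pics/z4.png

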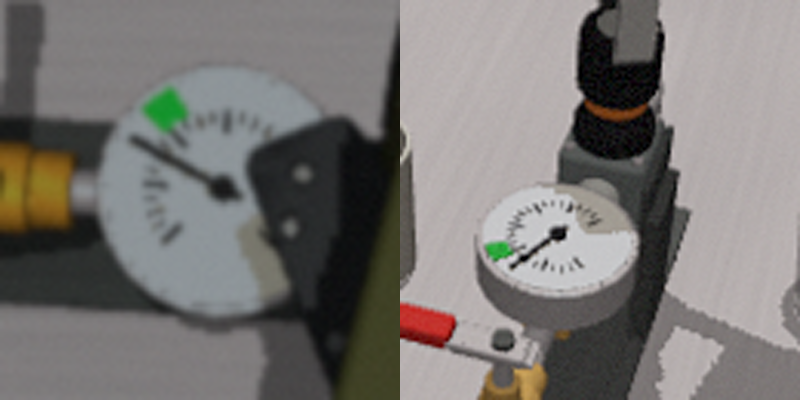

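The knob followed: the needle tip is at crop (134,138), the centre at (224,187) and green at (166,110). About 0.42 rad of needle remains, which is 1.06 rad of knob.

Request:
arm_command(deltas=[{"xyz": [0,0,0],"turn": [0,0,-0.1]},{"xyz": [0,0,0],"turn": [0,0,-0.1]},{"xyz": [0,0,0],"turn": [0,0,-0.1]},{"xyz": [0,0,0],"turn": [0,0,-0.1]},{"xyz": [0,0,0],"turn": [0,0,-0.1]},{"xyz": [0,0,0],"turn": [0,0,-0.1]},{"xyz": [0,0,0],"turn": [0,0,-0.1]},{"xyz": [0,0,0],"turn": [0,0,-0.1]},{"xyz": [0,0,0],"turn": [0,0,-0.1]},{"xyz": [0,0,0],"turn": [0,0,-0.1]},{"xyz": [0,0,0],"turn": [0,0,-0.06]},{"xyz": [0,0,0],"turn": [0,0,0]}])

```text
clock: 8.0
eef_pos: [504.1, -87.7, 191.6]
eef_rot: [-3.141, -0.0, -0.656]
wrist_force: [6.0, 0.9, -4.3]
finger_gap: 42.7
```

Request:
arm_command(deltas=[{"xyz": [0,0,0],"turn": [0,0,0]},{"xyz": [0,0,0],"turn": [0,0,0]}])

```text
clock: 8.25
eef_pos: [504.1, -87.7, 191.6]
eef_rot: [-3.141, -0.0, -0.655]
wrist_force: [5.8, 0.9, -3.1]
finger_gap: 42.8
```

```bash
python3 - <<'E'
from h import *
a=snap('top','t4.png');b=snap('side','s4.png')
s=read_state();print(s['eef_pos'],s['wrist_force'],s['finger_gap'],s['joints'])
k=cv2.hconcat([cv2.resize(a['color'][190:280,210:300,::-1],(400,400),interpolation=cv2.INTER_CUBIC),cv2.resize(b['color'][140:270,240:370,::-1],(400,400),interpolation=cv2.INTER_CUBIC)])
cv2.imwrite('pics/z5.png',k)
E
```

```text
[504.09704985 -87.68038771 191.6392864 ] [ 6.64094946  0.82309384 -4.51701358] 42.854044894503886 [-2.44268468e-01  2.09205752e-01  1.62089813e+00  8.43514445e-04
  1.31084494e+00  1.98140187e+00]
```

View pics/z5.png

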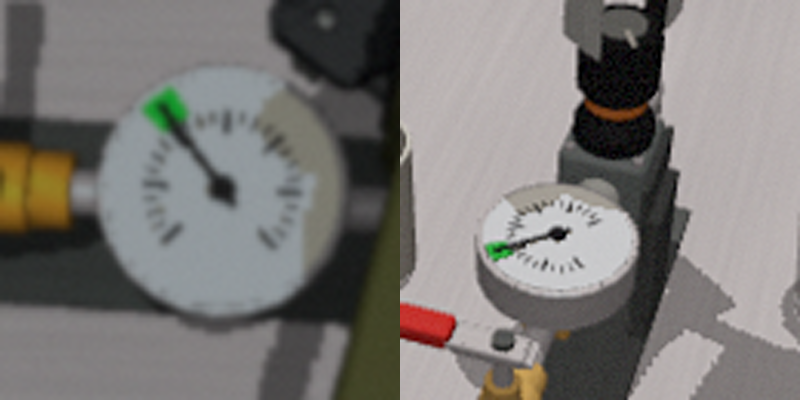

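The needle sits in the middle of the green sector at crop (166,108). I'll push the knob down.

Request:
arm_command(deltas=[{"xyz": [0,0,-0.002],"turn": [0,0,0]},{"xyz": [0,0,-0.002],"turn": [0,0,0]},{"xyz": [0,0,-0.002],"turn": [0,0,0]},{"xyz": [0,0,-0.002],"turn": [0,0,0]},{"xyz": [0,0,-0.001],"turn": [0,0,0]},{"xyz": [0,0,0],"turn": [0,0,0]},{"xyz": [0,0,0],"turn": [0,0,0]},{"xyz": [0,0,0],"turn": [0,0,0]}])

```text
clock: 9.35
eef_pos: [504.3, -87.9, 183.8]
eef_rot: [-3.14, -0.002, -0.655]
wrist_force: [3.8, 2.2, 8.5]
finger_gap: 43.0
```

```bash
python3 - <<'E'
from h import *
a=snap('top','t5.png');b=snap('side','s5.png')
s=read_state();print(s['eef_pos'],s['eef_rot'],s['wrist_force'],s['moment'])
k=cv2.hconcat([cv2.resize(a['color'][190:280,210:300,::-1],(400,400),interpolation=cv2.INTER_CUBIC),cv2.resize(b['color'][140:270,240:370,::-1],(400,400),interpolation=cv2.INTER_CUBIC)])
cv2.imwrite('pics/z6.png',k)
E
```

```text
[504.33422556 -87.88805529 183.78798539] [-3.14020948e+00 -1.74844897e-03 -6.55492461e-01] [3.20992168 1.23859323 8.63465652] [ 0.67534516 -0.93568506 -0.28726303]
```

View pics/z6.png

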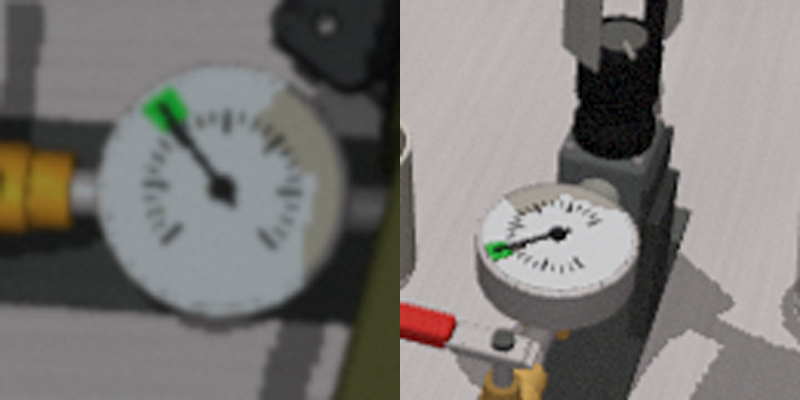

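The ring is hidden now and the needle is still in green. At 8.6 N it may not be fully seated, so I'll press a little more.

Request:
arm_command(deltas=[{"xyz": [0,0,-0.001],"turn": [0,0,0]},{"xyz": [0,0,-0.001],"turn": [0,0,0]},{"xyz": [0,0,0],"turn": [0,0,0]},{"xyz": [0,0,0],"turn": [0,0,0]}])

```text
clock: 9.95
eef_pos: [504.6, -88.0, 183.3]
eef_rot: [-3.14, -0.003, -0.656]
wrist_force: [-1.5, 2.7, 21.8]
finger_gap: 42.8
```

```bash
python3 - <<'E'
from h import *
s=read_state();print(s['eef_pos'],s['eef_rot'],s['wrist_force'],s['moment'])
E
```

```text
[504.61517832 -88.00257475 183.25471173] [-3.13964288 -0.00337362 -0.65552438] [-1.54628546  2.68430715 21.83461107] [ 0.6887637   0.12255829 -0.34413722]
```

22 N with only 0.5 mm of movement suggests it is at the bottom. I'll release, rise and check the knob height against the first picture.

Request:
arm_command(deltas=[{"xyz": [0,0,0],"turn": [0,0,0]},{"xyz": [0,0,0],"turn": [0,0,0]},{"xyz": [0,0,0],"turn": [0,0,0]},{"xyz": [0,0,0],"turn": [0,0,0]},{"xyz": [0,0,0.015],"turn": [0,0,0]},{"xyz": [0,0,0.02],"turn": [0,0,0]},{"xyz": [0,0,0.02],"turn": [0,0,0]},{"xyz": [0,0,0.012],"turn": [0,0,0]}], gripper=0)

```text
clock: 10.95
eef_pos: [504.0, -88.0, 249.6]
eef_rot: [-3.141, -0.002, -0.655]
wrist_force: [-0.4, 0.3, -0.1]
finger_gap: 94.2
```

```bash
python3 - <<'E'
from h import *
a=snap('top','t6.png');b=snap('side','s6.png');o=load('side0')
f=lambda c:cv2.resize(c['color'][130:260,240:370,::-1],(400,400),interpolation=cv2.INTER_CUBIC)
cv2.imwrite('pics/z7.png',cv2.hconcat([f(o),f(b)]))
for c in(o,b):
    h=cv2.cvtColor(c['color'],cv2.COLOR_RGB2GRAY)[135:195,310:316].mean(1); print(np.round(h).astype(int))
print(read_state()['eef_pos'],read_state()['wrist_force'])
E
```

```text
[169 168 169 169 168 169 169 170 172 164  98  44 115 130 141 134 129 129
 130 129 134  91  38  25  40  24  16   7  15  10  14  10   6  12  14  14
   9  13  15   5  13   6  12  10   8  14  14  16  16  21  16  17   7  14
   7  11  39  86  98 109]
[175 174 173 174 173 173 174 174 177 166  96  25  75  87  86  86  86  85
  92 102 104  92  71  49  31  16  12  12  10  10  12   7   7  12   9   6
  14   8  10   8  13  10  12  15  12  18  20  20  20  18  21  16  10  10
  11   6  38  77  88  85]
[504.1646649  -88.10592985 249.3377168 ] [0.346117   0.6595522  0.20645606]
```

View pics/z7.png

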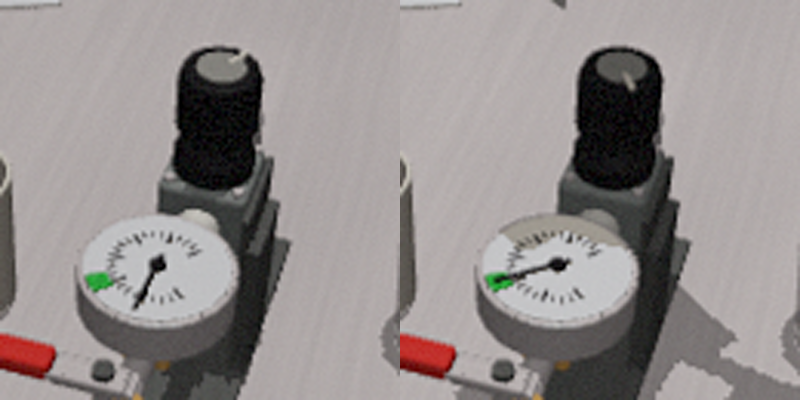

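The knob top edge matches the first picture to about 0.2 px, and the needle is in green. For certainty I'll also press the top with closed fingers, with the knob free to turn into a tooth gap.

Request:
arm_command(deltas=[{"xyz": [0,0,0],"turn": [0,0,0]},{"xyz": [0,0,0],"turn": [0,0,0]},{"xyz": [0,0,0],"turn": [0,0,0]},{"xyz": [0,0,0],"turn": [0,0,0]},{"xyz": [0,0,0],"turn": [0,0,0]},{"xyz": [0,0,0],"turn": [0,0,0]},{"xyz": [0,0,-0.01],"turn": [0,0,0]},{"xyz": [0,0,-0.01],"turn": [0,0,0]},{"xyz": [0,0,-0.005],"turn": [0,0,0]},{"xyz": [0,0,-0.002],"turn": [0,0,0]},{"xyz": [0,0,0],"turn": [0,0,0]}], gripper=1)

```text
clock: 12.42
eef_pos: [503.8, -88.0, 220.8]
eef_rot: [3.142, -0.0, -0.655]
wrist_force: [0.1, -0.5, 0.8]
finger_gap: 0.5
```

Request:
arm_command(deltas=[{"xyz": [0,0,-0.001],"turn": [0,0,0]},{"xyz": [0,0,-0.001],"turn": [0,0,0]},{"xyz": [0,0,0],"turn": [0,0,0]}])

```text
clock: 12.8
eef_pos: [503.7, -88.0, 218.8]
eef_rot: [3.142, 0.0, -0.655]
wrist_force: [0.1, 0.4, 0.2]
finger_gap: 0.9
```

Request:
arm_command(deltas=[{"xyz": [0,0,-0.001],"turn": [0,0,0]},{"xyz": [0,0,-0.001],"turn": [0,0,0]},{"xyz": [0,0,0],"turn": [0,0,0]}])

```text
clock: 13.18
eef_pos: [503.7, -88.0, 216.8]
eef_rot: [3.142, 0.0, -0.655]
wrist_force: [0.6, -0.2, -0.3]
finger_gap: 0.6
```

```bash
python3 - <<'E'
from h import *
b=snap('side','s7.png')
cv2.imwrite('pics/z8.png',cv2.resize(b['color'][110:260,230:380,::-1],(600,600),interpolation=cv2.INTER_CUBIC))
E
```

```text
(no output)
```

View pics/z8.png

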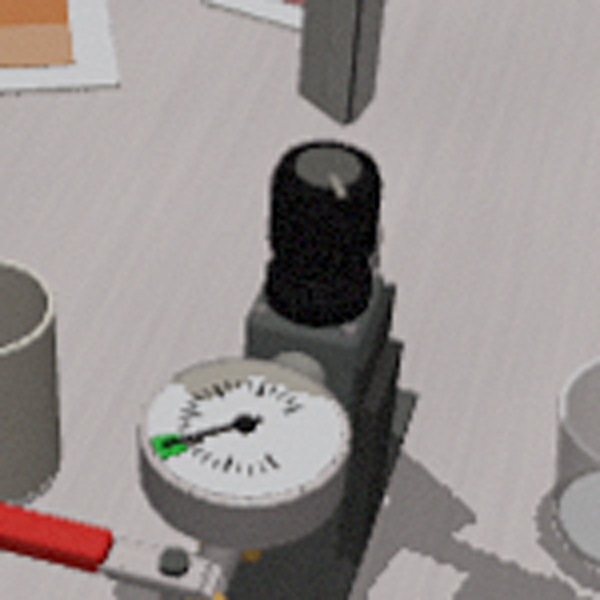

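The closed fingertips end at crop (345,123), visibly above the cap at (330,165). I'll work out the tip height.

```bash
python3 - <<'E'
from h import *
c=load('s7')
for z in(200,205,210,215,220,225,230): print(z,proj(c,[503.7,-88,z]))
print('tip',230+345.5/4,110+123.5/4,'cap',230+330/4,110+165/4, ray(c,230+328/4,110+165/4,210))
E
```

```text
200 [312.5944241  157.28164986]
205 [312.81115129 154.82045102]
210 [313.02999109 152.33526086]
215 [313.25097455 149.82572686]
220 [313.47413333 147.29148957]
225 [313.6994997  144.73218242]
230 [313.92710657 142.14743157]
tip 316.375 140.875 cap 312.5 151.25 [505.99393901 -90.42340861 210.        ]
```

Request:
arm_command(deltas=[{"xyz": [0,0,-0.003],"turn": [0,0,0]},{"xyz": [0,0,-0.003],"turn": [0,0,0]},{"xyz": [0,0,0],"turn": [0,0,0]}])

```text
clock: 13.6
eef_pos: [503.6, -87.9, 210.5]
eef_rot: [3.141, 0.001, -0.655]
wrist_force: [0.6, -0.5, -0.1]
finger_gap: 0.4
```

```bash
python3 - <<'E'
from h import *
b=snap('side','s8.png');c=load('s2')
f=lambda c:cv2.resize(c['color'][100:220,250:370,::-1],(400,400),interpolation=cv2.INTER_CUBIC)
cv2.imwrite('pics/z9.png',cv2.hconcat([f(c),f(b)]))
E
```

```text
(no output)
```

View pics/z9.png

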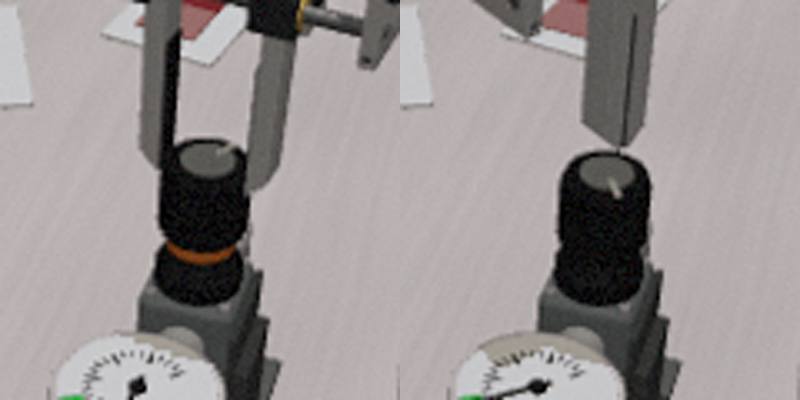

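Request:
arm_command(deltas=[{"xyz": [0,0,-0.002],"turn": [0,0,0]},{"xyz": [0,0,-0.002],"turn": [0,0,0]},{"xyz": [0,0,0],"turn": [0,0,0]}])

```text
clock: 14.02
eef_pos: [503.7, -88.0, 206.7]
eef_rot: [3.141, 0.0, -0.655]
wrist_force: [-0.2, -0.7, 0.3]
finger_gap: 0.7
```

Request:
arm_command(deltas=[{"xyz": [0,0,-0.002],"turn": [0,0,0]},{"xyz": [0,0,-0.002],"turn": [0,0,0]},{"xyz": [0,0,0],"turn": [0,0,0]}])

```text
clock: 14.4
eef_pos: [503.7, -88.0, 202.7]
eef_rot: [3.141, 0.0, -0.655]
wrist_force: [0.7, -0.4, 0.4]
finger_gap: 0.1
```

Request:
arm_command(deltas=[{"xyz": [0,0,-0.0015],"turn": [0,0,0]},{"xyz": [0,0,-0.0015],"turn": [0,0,0]},{"xyz": [0,0,0],"turn": [0,0,0]}])

```text
clock: 14.78
eef_pos: [503.7, -88.0, 199.7]
eef_rot: [3.142, 0.0, -0.655]
wrist_force: [0.4, 0.1, -0.3]
finger_gap: 0.7
```

```bash
python3 - <<'E'
from h import *
b=snap('side','s9.png');c=load('s6')
f=lambda c:cv2.resize(c['color'][100:220,250:370,::-1],(400,400),interpolation=cv2.INTER_CUBIC)
cv2.imwrite('pics/z10.png',cv2.hconcat([f(c),f(b)]))
E
```

```text
(no output)
```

View pics/z10.png

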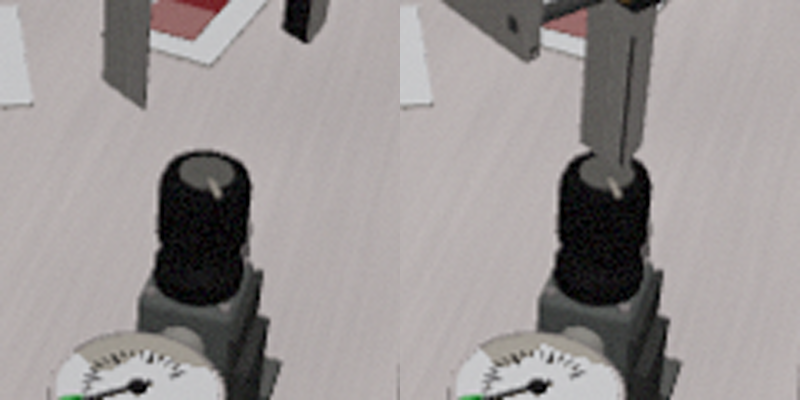

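Request:
arm_command(deltas=[{"xyz": [0,0,-0.0015],"turn": [0,0,0]},{"xyz": [0,0,-0.0015],"turn": [0,0,0]},{"xyz": [0,0,0],"turn": [0,0,0]}])

```text
clock: 15.2
eef_pos: [503.7, -88.0, 196.7]
eef_rot: [3.142, 0.0, -0.655]
wrist_force: [-1.0, 0.1, 0.4]
finger_gap: 0.3
```

Request:
arm_command(deltas=[{"xyz": [0,0,-0.001],"turn": [0,0,0]},{"xyz": [0,0,-0.001],"turn": [0,0,0]},{"xyz": [0,0,0],"turn": [0,0,0]}])

```text
clock: 15.58
eef_pos: [503.7, -88.0, 194.8]
eef_rot: [3.142, 0.0, -0.655]
wrist_force: [0.3, -0.9, 0.3]
finger_gap: 0.3
```

```bash
python3 - <<'E'
from h import *
b=snap('side','s10.png');c=snap('top','t10.png')
f=lambda c:cv2.resize(c['color'][90:220,250:380,::-1],(400,400),interpolation=cv2.INTER_CUBIC)
cv2.imwrite('pics/z11.png',cv2.hconcat([f(b),cv2.resize(c['color'][170:300,240:370,::-1],(400,400))]))
E
```

```text
(no output)
```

View pics/z11.png

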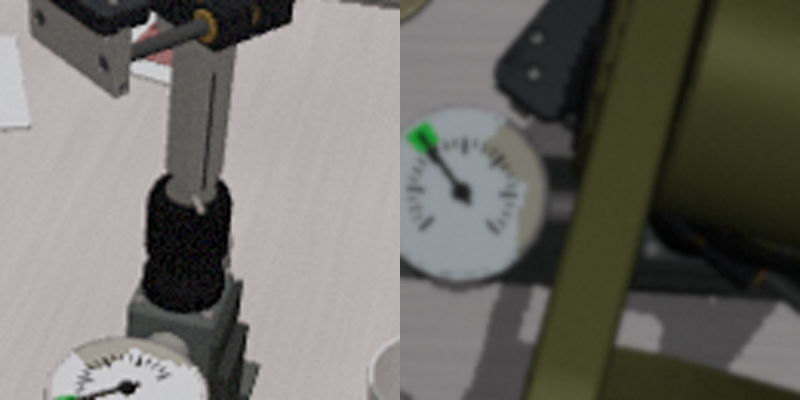

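The tips now overlap the cap centre at about (195,200), so contact should be close. The closed tips sit well behind the nominal 11 mm.

Request:
arm_command(deltas=[{"xyz": [0,0,-0.001],"turn": [0,0,0]},{"xyz": [0,0,-0.001],"turn": [0,0,0]},{"xyz": [0,0,0],"turn": [0,0,0]}])

```text
clock: 16.05
eef_pos: [503.7, -88.0, 192.7]
eef_rot: [3.142, 0.0, -0.655]
wrist_force: [-0.0, -0.5, -0.4]
finger_gap: 0.3
```

Request:
arm_command(deltas=[{"xyz": [0,0,-0.001],"turn": [0,0,0]},{"xyz": [0,0,-0.001],"turn": [0,0,0]},{"xyz": [0,0,0],"turn": [0,0,0]}])

```text
clock: 16.42
eef_pos: [503.7, -88.0, 190.8]
eef_rot: [3.142, 0.0, -0.655]
wrist_force: [1.1, -0.8, 0.3]
finger_gap: 0.8
```

Request:
arm_command(deltas=[{"xyz": [0,0,-0.001],"turn": [0,0,0]},{"xyz": [0,0,-0.001],"turn": [0,0,0]},{"xyz": [0,0,0],"turn": [0,0,0]}])

```text
clock: 16.8
eef_pos: [504.2, -88.1, 190.5]
eef_rot: [-3.141, -0.002, -0.655]
wrist_force: [-4.4, 0.3, 14.0]
finger_gap: 0.2
```

Request:
arm_command(deltas=[{"xyz": [0,0,-0.001],"turn": [0,0,0]},{"xyz": [0,0,-0.001],"turn": [0,0,0]},{"xyz": [0,0,0],"turn": [0,0,0]}])

```text
clock: 17.18
eef_pos: [504.6, -88.1, 190.1]
eef_rot: [-3.14, -0.004, -0.655]
wrist_force: [-9.3, 2.4, 29.3]
finger_gap: 0.5
```

```bash
python3 - <<'E'
from h import *
b=snap('side','s11.png')
print(read_state()['joints'],read_state()['wrist_force'])
cv2.imwrite('pics/z12.png',cv2.resize(b['color'][60:240,220:400,::-1],(600,600),interpolation=cv2.INTER_CUBIC))
E
```

```text
[-2.44409160e-01  2.09204536e-01  1.62440539e+00  3.98263755e-05
  1.30348777e+00  1.98148889e+00] [-9.01608311  2.62399806 29.58675826]
```

View pics/z12.png

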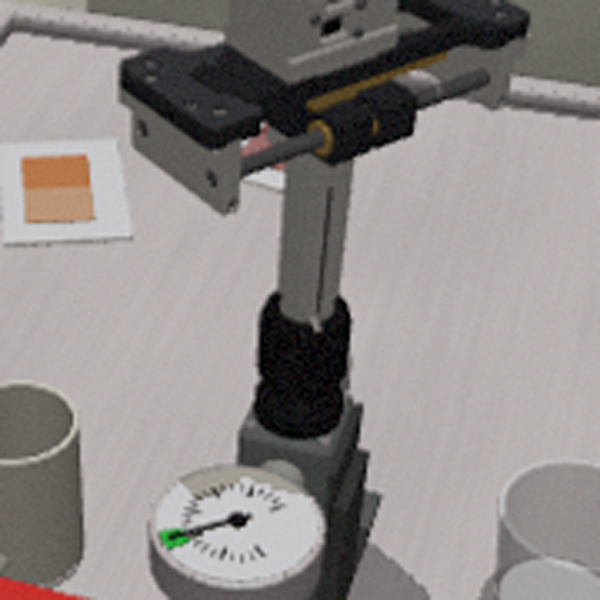

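Contact came at 29 N with the knob rigid and the needle still in green, so the knob is fully in. The closed fingertips are really about 19.5 mm behind the reported TCP, not 11 mm ahead, because the cap at 210 was touched at TCP 190.6. I'll use this for the lever. Next I'll rise and go to the -y side of the lever, turning +2.19.

Request:
arm_command(deltas=[{"xyz": [0,0,0.02],"turn": [0,0,0]},{"xyz": [0,0,0.025],"turn": [0,0,0.18]},{"xyz": [0.007,0.016,0],"turn": [0,0,0.18]},{"xyz": [0.007,0.016,0],"turn": [0,0,0.18]},{"xyz": [0.007,0.016,0],"turn": [0,0,0.18]},{"xyz": [0.007,0.017,0],"turn": [0,0,0.18]},{"xyz": [0.007,0.017,0],"turn": [0,0,0.18]},{"xyz": [0.007,0.017,0],"turn": [0,0,0.18]},{"xyz": [0.007,0.017,0],"turn": [0,0,0.18]},{"xyz": [0.007,0.017,0],"turn": [0,0,0.18]},{"xyz": [0.007,0.017,0],"turn": [0,0,0.18]},{"xyz": [0.007,0.016,0],"turn": [0,0,0.18]}])

```text
clock: 18.73
eef_pos: [573.9, 78.6, 231.7]
eef_rot: [-3.141, 0.0, 1.331]
wrist_force: [0.9, -0.2, -0.4]
finger_gap: 0.1
```

Request:
arm_command(deltas=[{"xyz": [0,0,0],"turn": [0,0,0.18]},{"xyz": [0,0,0],"turn": [0,0,0.03]},{"xyz": [0,0,0],"turn": [0,0,0]},{"xyz": [0,0,0],"turn": [0,0,0]}])

```text
clock: 19.23
eef_pos: [573.7, 77.8, 231.9]
eef_rot: [3.141, -0.0, 1.532]
wrist_force: [-0.3, -0.2, -0.1]
finger_gap: 0.4
```

```bash
python3 - <<'E'
from h import *
b=snap('side','s12.png');s=read_state();print(s['eef_pos'],s['eef_rot'],s['joints'])
cv2.imwrite('pics/z13.png',cv2.resize(b['color'][90:310,190:410,::-1],(600,600),interpolation=cv2.INTER_CUBIC))
E
```

```text
[573.71969531  77.88933295 231.89338624] [ 3.14156104e+00 -8.83938915e-06  1.53272367e+00] [7.16778445e-02 3.35425069e-01 1.36780107e+00 5.37013341e-06
 1.43833412e+00 1.09749796e-01]
```

View pics/z13.png

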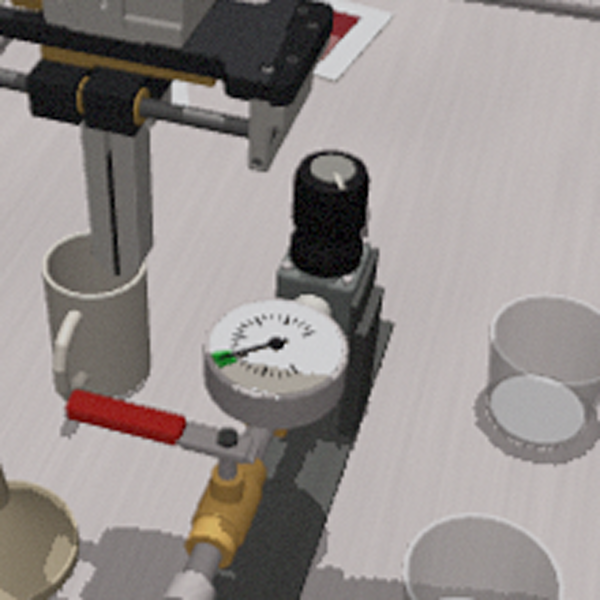

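The fingers hang above and on the -y side of the lever, with the tip at crop (118,275). I'll check that against the tip offset.

```bash
python3 - <<'E'
from h import *
c=load('s12'); k=600/220
for z in(221,241,251,256): print(z,(proj(c,[573.7,77.9+8,z])-[190,90])*k)
E
```

```text
221 [124.17579347 322.55467047]
241 [122.08082802 293.02263118]
251 [120.99562328 277.72485669]
256 [120.4431918  269.93741172]
```

The offset is confirmed: the tip is at about 251.5 for TCP 231.9. I'll descend 94 mm to put the tip at about 157 (lever 166–178).

Request:
arm_command(deltas=[{"xyz": [0,0,-0.025],"turn": [0,0,0]},{"xyz": [0,0,-0.025],"turn": [0,0,0]},{"xyz": [0,0,-0.025],"turn": [0,0,0]},{"xyz": [0,0,-0.019],"turn": [0,0,0]},{"xyz": [0,0,0],"turn": [0,0,0]},{"xyz": [0,0,0],"turn": [0,0,0]}])

```text
clock: 20.02
eef_pos: [574.2, 78.0, 138.8]
eef_rot: [3.14, -0.0, 1.534]
wrist_force: [0.1, -0.6, -0.8]
finger_gap: 0.2
```

```bash
python3 - <<'E'
from h import *
import math
b=snap('side','s13.png');s=read_state();print(s['eef_pos'],s['eef_rot'],s['wrist_force'])
cv2.imwrite('pics/z14.png',cv2.resize(b['color'][90:310,190:410,::-1],(600,600),interpolation=cv2.INTER_CUBIC))
V=np.array([510,106.2]);p=s['eef_pos'][:2]
N=12
for i in range(0,N+1):
    th=1.62*i/N-.034; d=15.5
    q=V+65*np.array([math.cos(th),math.sin(th)])+d*np.array([math.sin(th),-math.cos(th)])
    print(i,np.round(q,1),np.round(q-p,1)); p=q
E
```

```text
[574.20687798  78.02383577 138.95063382] [ 3.14008104e+00 -1.70645976e-04  1.53436557e+00] [0.0762773  0.20012993 0.20333639]
0 [574.4  88.5] [ 0.2 10.5]
1 [576.2  97.3] [1.8 8.8]
2 [576.8 106.3] [0.6 9. ]
3 [576.2 115.3] [-0.6  9. ]
4 [574.4 124.1] [-1.8  8.8]
5 [571.4 132.6] [-3.   8.5]
6 [567.2 140.7] [-4.1  8. ]
7 [562.1 148.1] [-5.2  7.4]
8 [556.  154.7] [-6.1  6.6]
9 [549.  160.4] [-6.9  5.7]
10 [541.4 165.2] [-7.7  4.8]
11 [533.2 168.9] [-8.2  3.7]
12 [524.5 171.4] [-8.6  2.5]
```

View pics/z14.png

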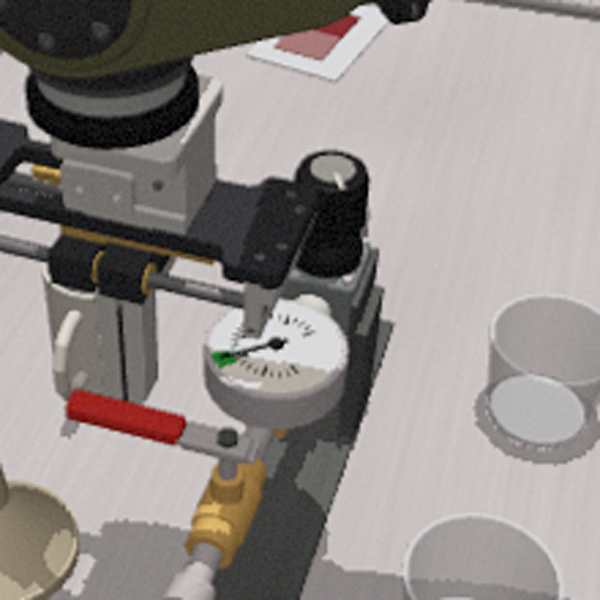

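The fingers are beside the lever. The gripper's end plate hangs at crop (257,335), so I'll check how high its underside is before swinging over the pipe.

```bash
python3 - <<'E'
from h import *
c=load('s13'); k=600/220
for z in(180,190,200,210,220,230): print(z,[np.round((proj(c,[x,y,z])-[190,90])*k) for x,y in((486,78),(495,78),(486,70))])
E
```

```text
180 [array([292., 405.]), array([276., 401.]), array([296., 394.])]
190 [array([293., 391.]), array([276., 388.]), array([297., 381.])]
200 [array([294., 378.]), array([277., 374.]), array([298., 367.])]
210 [array([295., 364.]), array([278., 360.]), array([299., 353.])]
220 [array([296., 350.]), array([279., 346.]), array([300., 339.])]
230 [array([297., 335.]), array([280., 331.]), array([301., 324.])]
```

The underside is at about 225–230 mm, clear of the valve. I'll swing the lever through the first half.

Request:
arm_command(deltas=[{"xyz": [0,0.005,0],"turn": [0,0,0]},{"xyz": [0.0002,0.0055,0],"turn": [0,0,0]},{"xyz": [0.0018,0.0088,0],"turn": [0,0,0.135]},{"xyz": [0.0006,0.009,0],"turn": [0,0,0.135]},{"xyz": [-0.0006,0.009,0],"turn": [0,0,0.135]},{"xyz": [-0.0018,0.0088,0],"turn": [0,0,0.135]},{"xyz": [-0.003,0.0085,0],"turn": [0,0,0.135]},{"xyz": [-0.0041,0.008,0],"turn": [0,0,0.135]},{"xyz": [0,0,0],"turn": [0,0,0]}])

```text
clock: 21.2
eef_pos: [566.8, 141.2, 138.1]
eef_rot: [3.141, 0.0, 2.345]
wrist_force: [-0.1, -0.2, 0.5]
finger_gap: 0.6
```

```bash
python3 - <<'E'
from h import *
b=snap('side','s14.png');s=read_state();print(s['eef_pos'],s['eef_rot'],s['wrist_force'],s['joints'])
cv2.imwrite('pics/z15.png',cv2.resize(b['color'][90:310,190:410,::-1],(600,600),interpolation=cv2.INTER_CUBIC))
E
```

```text
[566.82632572 140.97612336 137.98203365] [ 3.14136946e+00 -1.11651336e-04  2.34229977e+00] [ 0.28598812 -0.76408027  0.45055214] [ 1.80955197e-01  4.16403500e-01  1.47765461e+00  2.28882561e-04
  1.24741133e+00 -5.90620950e-01]
```

View pics/z15.png

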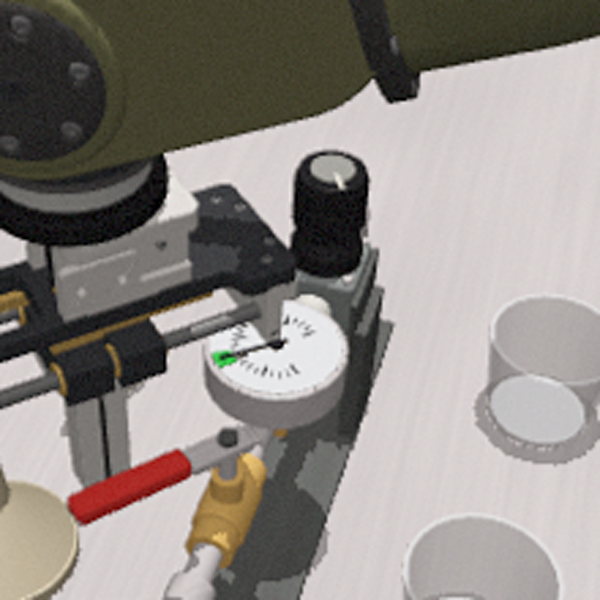

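The lever has followed to about half-way. Next is the second half.

Request:
arm_command(deltas=[{"xyz": [-0.0052,0.0074,0],"turn": [0,0,0.135]},{"xyz": [-0.0061,0.0066,0],"turn": [0,0,0.135]},{"xyz": [-0.0069,0.0057,0],"turn": [0,0,0.135]},{"xyz": [-0.0077,0.0048,0],"turn": [0,0,0.135]},{"xyz": [-0.0082,0.0037,0],"turn": [0,0,0.135]},{"xyz": [-0.006,0.002,0],"turn": [0,0,0.1]},{"xyz": [0,0,0],"turn": [0,0,0]},{"xyz": [0,0,0],"turn": [0,0,0]}])

```text
clock: 22.25
eef_pos: [530.2, 170.0, 138.4]
eef_rot: [3.142, 0.008, 3.115]
wrist_force: [25.0, -3.6, -9.0]
finger_gap: 0.3
```

```bash
python3 - <<'E'
from h import *
b=snap('side','s15.png');s=read_state();print(s['eef_pos'],s['eef_rot'],s['wrist_force'],s['joints'])
cv2.imwrite('pics/z16.png',cv2.resize(b['color'][150:370,190:410,::-1],(600,600),interpolation=cv2.INTER_CUBIC))
E
```

```text
[530.23455427 169.99274821 138.37440334] [3.14149209 0.00819925 3.11541912] [25.73106932 -3.40013922 -9.51844175] [ 0.24556723  0.35253169  1.56542564 -0.00224383  1.21571076 -1.2982842 ]
```

View pics/z16.png

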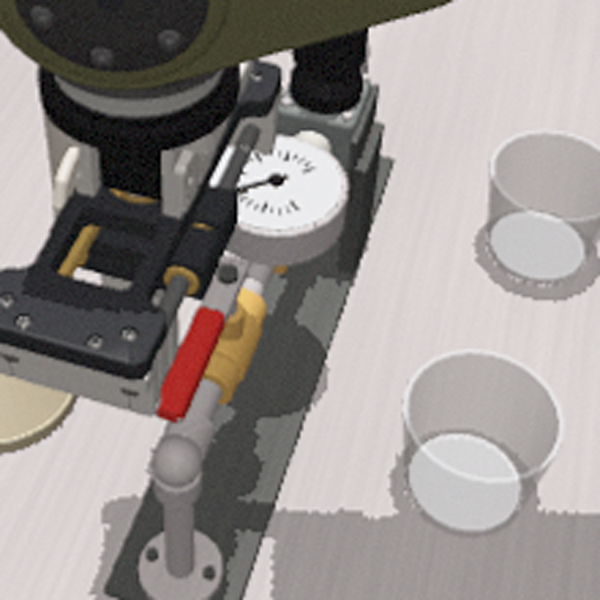

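The lever lies along the pipe and the 25 N says it is on its stop. I'll back off along +x, rise and verify from clear.

Request:
arm_command(deltas=[{"xyz": [0.01,0,0],"turn": [0,0,0]},{"xyz": [0.02,0,0],"turn": [0,0,0]},{"xyz": [0,0,0.03],"turn": [0,0,0]},{"xyz": [0,0,0.04],"turn": [0,0,0]},{"xyz": [0,0,0.04],"turn": [0,0,0]},{"xyz": [0,0.03,0.01],"turn": [0,0,0]},{"xyz": [0,0.04,0],"turn": [0,0,0]},{"xyz": [0,0.04,0],"turn": [0,0,0]},{"xyz": [0,0.04,0],"turn": [0,0,0]},{"xyz": [0,0.03,0],"turn": [0,0,0]},{"xyz": [0,0,0],"turn": [0,0,0]}])

```text
clock: 23.68
eef_pos: [556.3, 352.4, 257.0]
eef_rot: [-3.141, -0.001, 3.12]
wrist_force: [-0.5, -0.1, 0.4]
finger_gap: 0.2
```

```bash
python3 - <<'E'
from h import *
a=snap('top','t16.png');b=snap('side','s16.png');s=read_state();print(s['clock'],s['eef_pos'],s['wrist_force'])
cv2.imwrite('pics/z17.png',cv2.convertScaleAbs(cv2.resize(a['color'][120:370,120:400,::-1],(670,598),interpolation=cv2.INTER_CUBIC),alpha=1.5))
E
```

```text
23.775 [556.81067626 350.33616832 257.52958757] [-0.37749873 -1.22793565  0.2886713 ]
```

View pics/z17.png

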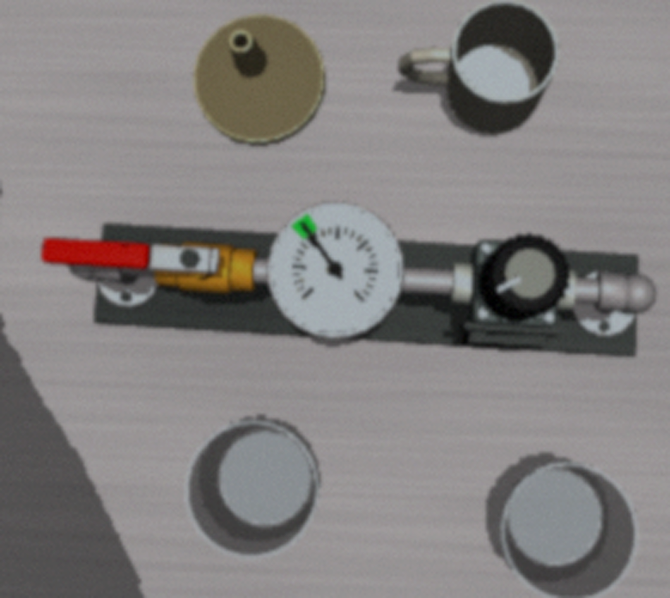

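View pics/s16.png

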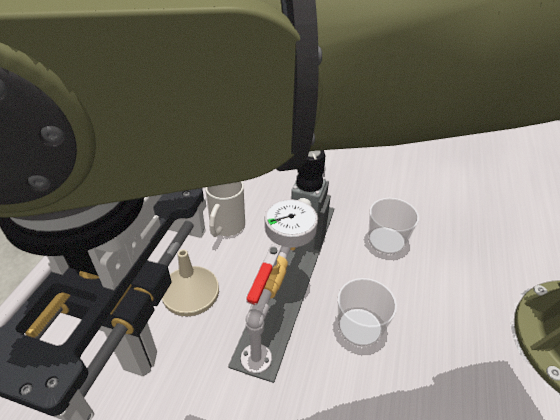

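In the top view the lever slope (0.062) matches the base plate's (0.058). The needle is in green at (307,230), nothing has moved, and the gripper is clear. I'll hand the job in.

```bash
python3 -c "
from h import *
print(sign_off())"
```

```text
the job is handed in; nothing more can be done
None
```

The job is done and handed in at about 24 s of the 67 s allowed; sign-off gives no verdict, so the checks below are my own.

**What I did:** I pulled the knob up about 8 mm until the orange ring showed. I turned it 2.06 rad clockwise in one grip and pushed it back down. I then swung the lever fully open with closed fingers and backed the gripper well clear.

**Last checks:**
- **Needle:** it points to the middle of the green sector.
- **Knob:** its top edge in the side view matches the locked height at the start to about 0.2 px. It did not give under a separate 29 N press from above.
- **Lever:** it came up against its stop at about 25 N. In the top view it lies in line with the base plate, with slopes of 0.062 and 0.058.
- **Loose items:** the cups, jug and funnel look unmoved in the last pictures. I judged that by eye and did not measure it.
- **Gripper:** it touches nothing, with wrist force near zero.

**What disagreed:** the closed fingertips measured about 19.5 mm behind the reported TCP, not 11 mm ahead as stated. I confirmed this by touching the knob top and in the side picture. The knob was therefore held only by its top 7 mm or so, but it did not slip. I allowed for this offset when swinging the lever.

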